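# Fit a filter funnel to the filtration manifold and close it

## Task

Fit the loose filter funnel onto the free head of the filtration manifold: set it upright over the rubber taper and push it straight down until its foot is fully home on the steel collar and grips by itself. Then put the loose lid on that funnel and press it down until its disc sits flush on the rim all round, like the two funnels already fitted. Leave everything else on the bench and tray where it is.

Things in the scene. Friction and masses are not known exactly. Their poses are not given: they have to be found in the camera images.
- taper_seat (a point): The manifold's free head (any of its three places): a steel collar 56 mm across, its top 106 mm above the bench, and on it a dark ribbed rubber taper 21 mm tall (47 mm across at the collar, 43 mm at 16 mm up, rounded in to 36 mm at the top). This point is the centre of the collar's top face, at the root of the taper; z up along the axis.
- funnel_grip (a point): The loose filter funnel: off-white plastic, 72 mm tall, open right through, 65 to 105 g, upright on the tray. Body a straight cylinder 55 mm outside diameter (23 to 72 mm above the foot), stepping in below to a socket 51 mm across. This point is on its axis, 45 mm above the foot, 27 mm below the rim: the place to grip.
- funnel_foot (a point): Centre of the funnel's lower end, z up. It meets taper_seat when home. The bore here is a tapered socket, 45 mm wide at the foot, 17 mm deep, for the rubber taper. Set down loosely it stays 5.5 to 7.5 mm above the collar; a steady push rising to between 7 and 14 N brings it onto the collar, where friction holds it against a pull of 5 N or more.
- funnel_rim (a point): Centre of the funnel's upper rim, 72 mm above the foot. The mouth is 51 mm wide inside, narrowing to 47 mm 16 mm down.
- lid_grip (a point): The loose lid: off-white disc 59 mm across, 4 mm thick; under it a springy tapered plug 16 mm deep, tip 39 mm across; on top an upright stem 18 mm in diameter, 30 mm tall. 60 g. It stands on its plug on the tray, stem up. This point is on its axis, 10 mm below the stem's top, 20 mm above the disc's top face: the place to grip.
- lid_ledge (a point): Centre of the underside of the lid's disc, 24 mm below lid_grip, 16 mm above the plug's tip, z up. It meets funnel_rim when the lid is shut. Laid in the mouth it stands 5 to 6.5 mm proud; a push rising to between 6 and 14 N shuts it.
- manifold: Stainless filtration manifold, fixed on the bench: a level tube 44 mm in diameter and 460 mm long with three heads on top, 140 mm apart. Origin on the bench under its middle; its y axis runs along the tube.
- head_a: One of the two manifold heads already fitted with a funnel and lid like the loose ones (top of its lid stem 212 mm above the bench), fixed. Origin on its axis, 40 mm below its collar's top face.
- head_b: The other head already fitted with a funnel and lid, fixed. Origin as for head_a.
- tray: Low wood-framed tray, fixed on the bench, 150 x 520 mm, floor 6 mm and rim 14 mm above the bench. Origin under its middle, y along its length. The funnel, the lid, the petri dish and the beaker stand on it in any order, about 120 mm apart.
- petri_dish_mid (a point): Closed clear petri dish on the tray, 62 mm across, 14 mm tall (centre). Bystander.
- beaker_mid (a point): Small glass beaker on the tray, 53 mm across, 57 mm tall, closed bottom (centre). Bystander.
- specimen_jar_mid (a point): Glass specimen jar with white lid, 64 mm across, 70 mm tall (centre). Bystander.
- wash_bottle_mid (a point): Wash bottle with blue cap and bent spout, 70 mm across, 214 mm tall (point 80 mm up). Bystander.
- bottle_a_mid (a point): Glass bottle with glass stopper, 64 mm across, 128 mm tall (centre; a like one farther back is fixed). Bystander.
- forceps_mid (a point): Steel forceps lying on the bench, 150 mm long, 8 mm thick (centre). Bystander.
Not all that is in view belongs to the job. What is shaped like the part that bears lid_grip but pink or red is not meant.

How it is judged:
By the outcome, as a careful person would: the job done as asked, in the order asked, and still so for the second after the job is handed in, with the robot touching nothing.
It also fails if it takes over 61 s, if anything falls off the work surface, if the arm or the gripper's body presses on something with over 40 N, if the wrist force passes 120 N, or if a joint passes its speed limit or range.

## Robot

A 6-joint arm with a two-finger parallel gripper is mounted at the origin on the work surface. World frame = base frame: x ahead of the robot, y to its left, z up, the work surface at z = 0. Lengths are in m, angles in rad, forces in N, time in s.
With the tool pointing down it reaches from about 0.25 to 0.725 m from the base axis. Payload 4 kg.
Tool frame: the origin (TCP) lies at the very end of the fingers, on their centre line; the grasp point (between the pads) lies 19 mm behind it; z points along the fingers, y is the direction in which the jaws open and shut (so a half turn about z gives the same grasp; the last joint's range is limited). The gripper opens to 85 mm and grips with 20 to 120 N. Pads are 22 mm wide; open, the fingers measure 114 mm over their backs; the gripper's body (76 mm by 85 mm) begins 54 mm behind the grasp point. The pads swing forward as they close: fully open they stand 13 mm farther back than shut.
Start: joints at [1.239, 0.241, 0.005, 1.335, 0, 1.571], TCP at [0.163, 0.473, 0.231] pointing down, gripper open.
Joint ranges: [-2.72, 2.72], [-1.05, 1.87], [-1.09, 1.28], [-1.99, 2.15], [-1.42, 1.44], [-3.14, 3.14]. Speed limits (rad/s): [2.79, 2.79, 3.14, 3.14, 3.14, 3.14].

## Interface

Orientations are given as a 3x3 rotation matrix whose columns are the frame's x, y, z axes.
In Python, from bench import env, eyes, workorder gives the robot as it stands. The module is installed in compiled form; this text tells all that it offers.
- The arm moves only by the tool servo_tool, never from a script. Its argument "deltas" is one flat list of numbers, 5 for each row, row after row: the closure, from 0 (fully open) to 1 (shut), then the shift along the tool's x, y, z in mm, then the turn about the tool's z in degrees. In form: [fingers, x, y, z, roll, fingers, x, y, z, roll, ...]. A call has 1 to 20 rows; each row is the pose to reach, as a shift and turn from the pose measured when the call began, along the tool's axes at that moment; what a row does not reach only later rows make up. A row lasts 1/12 s, in which the tool goes at most 41.7 mm and 7.16 degrees, less where a joint would pass 70% of its speed; a pose out of reach is approached as far as the arm can. A call with a gripper value outside its range is refused whole. The fingers move at their own pace and stop on an object; the grip force is fixed at half the most. Time passes only in rows, so rows that repeat a pose let the fingers close. It gives the time, the measured TCP pose, the force and the opening at its end, in the units of the state.
- env.sense(): the state, without advancing time (a new reading comes with each control period).
- eyes.get_image(name): name is "scene" or "top"; returns the picture (480x640x3 uint8, red, green, blue); there is no depth.
- eyes.camera_info(name): a dict with "fovy" (degrees; the focal length in pixels is half the picture's height over the tangent of half this angle, whatever the lens; pixels are square), "cx", "cy" (the principal point, pixels), "k1" (the pictures are not rectified: a ray, as slopes to the right and down, at radius r is drawn at 1 + k1 r^2 times it, then the intrinsics apply), "R" (3x3) and "t" (3): a world point X has camera coordinates R X + t. Camera axes: x right, y down, z forward; pixel columns grow to the right and rows downward; lengths in m; the calibration is good to about 2 mm. A picture is of the moment at which its call begins. camera_info takes no time and is no camera call.
- workorder.finish_job(): hands the job in, once; it reports no verdict.
The state is a dict: "time_s": time; "joint_pos": joint angles; "qd": joint speeds; "joint_torque": joint torques, N m; "position": TCP position; "tool_rot": TCP orientation; "contact_force": force on the tool from outside, world axes, zero at the start; "moment": the same for the moment, N m; "gripper_width": finger opening in m.
Only numpy, scipy, OpenCV 4.12 (cv2) and the standard library are available. Lean on these libraries where they do the work, as an engineer would, in place of code of your own. Each camera call takes 0.05 s, during which the arm holds its last target.

## Working session

There is one attempt and no reset: what is moved stays moved. The work goes in short steps, Python scripts to look and compute and a tool call to move; the robot and the scene stay as the last step left them, time stands still between calls to the robot, and variables do not carry over. Pictures are saved under pics/ and viewed, and the job is handed in when it is done.

Besides the shell and the picture viewer there is one more tool, called after "Emit:" as name(argument=value, ...), one argument or row to a line, values as JSON. servo_tool: Moves the arm, as the interface text tells. Its arguments: {"type":"object","properties":{"deltas":{"type":"array","items":{"type":"number"}}},"required":["deltas"]}

```bash
mkdir -p pics; python3 - <<'E'
from bench import env, eyes, workorder
import cv2
s=env.sense(); print({k:(v.tolist() if hasattr(v,'tolist') else v) for k,v in s.items()})
for n in("scene","top"):
    im=eyes.get_image(n); cv2.imwrite(f"pics/{n}0.png",im[:,:,::-1]); print(n,eyes.camera_info(n))
E
```

```text
{'time_s': 0.0, 'joint_pos': [1.2390213377616368, 0.24142049601743903, 0.003712068646749288, 1.335223722345242, -3.797989716340349e-06, 1.5708028621552537], 'qd': [-0.0015613057874178657, 0.0002697784103050147, -0.0012560866915942335, 0.0008799716082832066, 0.0006329066318220036, 0.0008033747147486939], 'joint_torque': [0.0011736123633454554, -37.23155736923218, 25.240972638130188, 0.016895620501600206, 6.360558245432912e-05, 2.5861135100058164e-06], 'position': [0.1626508620828733, 0.4721197277250752, 0.2304045884230594], 'tool_rot': [[-0.9454635546263315, 0.32572716785870687, -0.0006920925428740559], [0.32572790310136346, 0.9454613955028721, -0.0020205828244078193], [-3.811939415480001e-06, -0.0021358212723239928, -0.9999977191238796]], 'contact_force': [1.06422062919222, -0.6688068980607365, 0.040756145040445974], 'moment': [0.014616209354050589, 0.05156136931995725, -0.005675044417253913], 'gripper_width': 0.08525286473408002}
scene {'fovy': 54.96401822939226, 'cx': 317.1555536134731, 'cy': 231.72129811166525, 'k1': -0.07056047037877891, 'R': array([[-0.76409054,  0.64477165, -0.02086091],
       [ 0.46847352,  0.53235542, -0.70507465],
       [-0.44350672, -0.54851365, -0.70882619]]), 't': array([ 0.41935186, -0.1973923 ,  1.24983446])}
top {'fovy': 55.761340934922984, 'cx': 317.2932866739859, 'cy': 242.24237580135696, 'k1': -0.0339955832974621, 'R': array([[ 0.02896981, -0.99921168, -0.02714332],
       [-0.98880237, -0.02466997, -0.14717769],
       [ 0.14639204,  0.03110309, -0.98873756]]), 't': array([0.00829931, 0.54655798, 0.99352383])}
```

View pics/scene0.png

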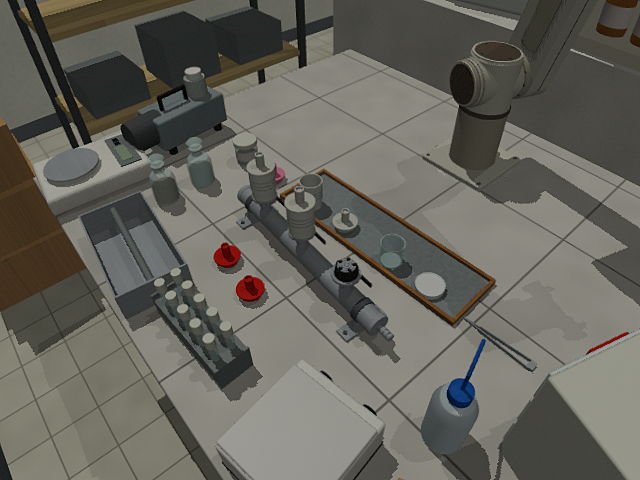

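View pics/top0.png

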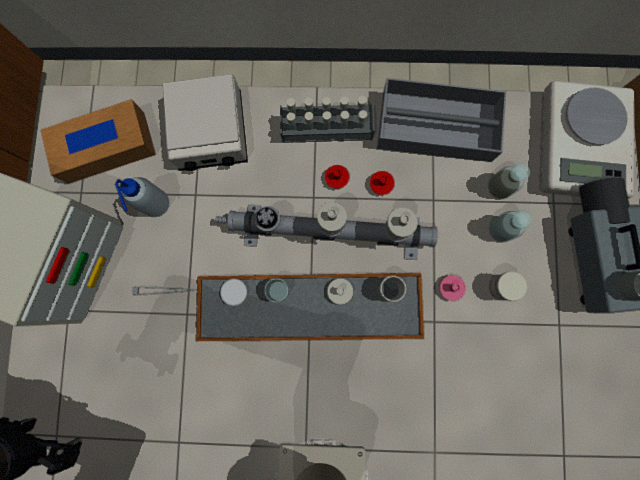

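Candidates, as top-view pixels:
- **Lid:** the off-white one on the tray (340,290) is the target. The pink (452,288) and red (336,177), (381,182) lids are decoys, and (331,217) and (402,221) are already fitted.
- **Funnel:** the off-white one at (392,288) is the target. The glass beaker (277,290) and the jar (508,286) are not it.
- **Free head:** (266,218).

I'll check these in close crops.

```bash
cat > h.py <<'E'
import numpy as np, cv2
from bench import env, eyes, workorder
def K(n):
    c=eyes.camera_info(n); f=240/np.tan(np.radians(c['fovy']/2)); return c,f
def ray(n,u,v):
    c,f=K(n); d=np.array([(u-c['cx'])/f,(v-c['cy'])/f]); x=d.copy()
    for _ in range(20): x=d/(1+c['k1']*(x@x))
    R=np.array(c['R']);t=np.array(c['t'])
    return -R.T@t, R.T@np.r_[x,1]
def onz(n,u,v,z):
    o,d=ray(n,u,v); return o+d*(z-o[2])/d[2]
def proj(n,X):
    c,f=K(n); p=np.array(c['R'])@np.asarray(X,float)+c['t']; x=p[:2]/p[2]; x=x*(1+c['k1']*(x@x)); return np.array([c['cx'],c['cy']])+f*x
def circ(n,X,r,k=48):
    return np.array([proj(n,np.array(X)+[r*np.cos(a),r*np.sin(a),0]) for a in np.linspace(0,2*np.pi,k)])
E
python3 - <<'E'
import cv2,numpy as np
t=cv2.imread('pics/top0.png');s=cv2.imread('pics/scene0.png')
a=cv2.resize(t[180:330,210:460],(750,450),interpolation=cv2.INTER_CUBIC);cv2.imwrite('pics/ct0.png',a)
b=cv2.resize(s[130:310,230:430],(660,594),interpolation=cv2.INTER_CUBIC);cv2.imwrite('pics/cs0.png',b)
E
```

```text
(no output)
```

View pics/ct0.png

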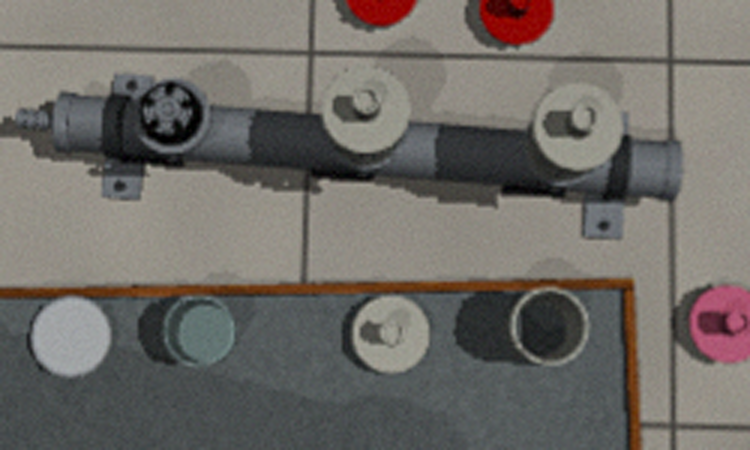

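View pics/cs0.png

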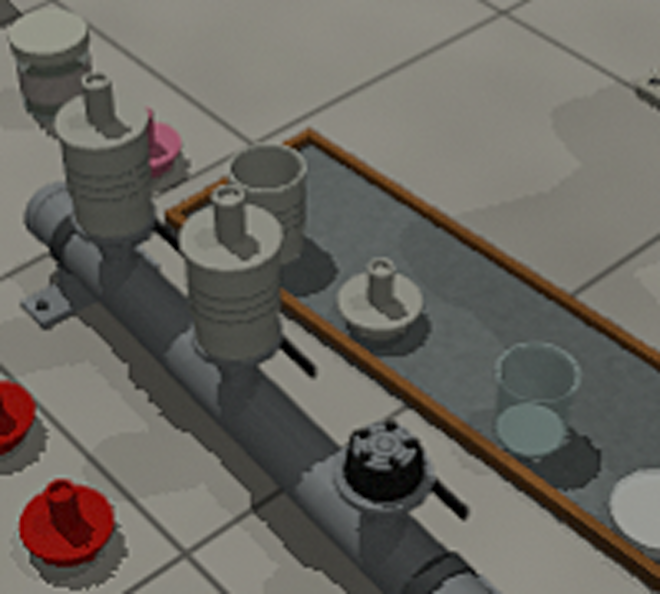

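```bash
python3 - <<'E'
from h import *
t=cv2.imread('pics/top0.png')
hsv=cv2.cvtColor(cv2.GaussianBlur(t,(3,3),0),cv2.COLOR_BGR2HSV)
for (x,y) in [(393,276),(346,300),(331,205),(402,235),(300,305),(300,260),(266,200),(255,218)]: print((x,y),hsv[y,x])
# off-white: hue yellowish
def fit(c,R,m,name,z):
    sub=np.zeros_like(m); cv2.circle(sub,c,R,255,-1); mm=cv2.bitwise_and(m,sub)
    cs,_=cv2.findContours(mm,cv2.RETR_EXTERNAL,cv2.CHAIN_APPROX_NONE)
    k=max(cs,key=cv2.contourArea); h=cv2.convexHull(k)
    (u,v),ax,_=cv2.fitEllipse(h) if len(h)>=5 else cv2.minAreaRect(k)
    X=onz('top',u,v,z); e=onz('top',u+1,v,z)
    print(name,(round(u,1),round(v,1)),np.round(ax,1),'mm dia',np.round(np.array(ax)*np.linalg.norm(e-X)*1000,1),np.round(X,4))
m=((hsv[...,2]>115)).astype(np.uint8)*255
cv2.imwrite('pics/m.png',cv2.resize(m[180:330,210:460],(750,450)))
fit((393,288),17,m,'funnel rim',.078)
fit((340,291),17,m,'lid disc',.026)
fit((331,217),18,m,'headm disc',.182)
fit((402,222),18,m,'headr disc',.182)
E
```

```text
(393, 276) [ 18  54 113]
(346, 300) [ 30  18 157]
(331, 205) [ 30  21 148]
(402, 235) [ 30  18 144]
(300, 305) [94 20 91]
(300, 260) [ 18  22 151]
(266, 200) [ 18  26 147]
(255, 218) [102  25  52]
funnel rim (400.3, 296.3) [ 3.8 10. ] mm dia [ 8.1 21.5] [ 0.4276 -0.16    0.078 ]
lid disc (340.1, 291.0) [25.2 25.4] mm dia [57.3 57.6] [ 0.4375 -0.0315  0.026 ]
headm disc (331.5, 214.5) [30.2 34.5] mm dia [59.8 68.2] [ 0.5815 -0.008   0.182 ]
headr disc (402.5, 219.9) [31.  34.8] mm dia [60.9 68.4] [ 0.5739 -0.1481  0.182 ]
```

View pics/m.png

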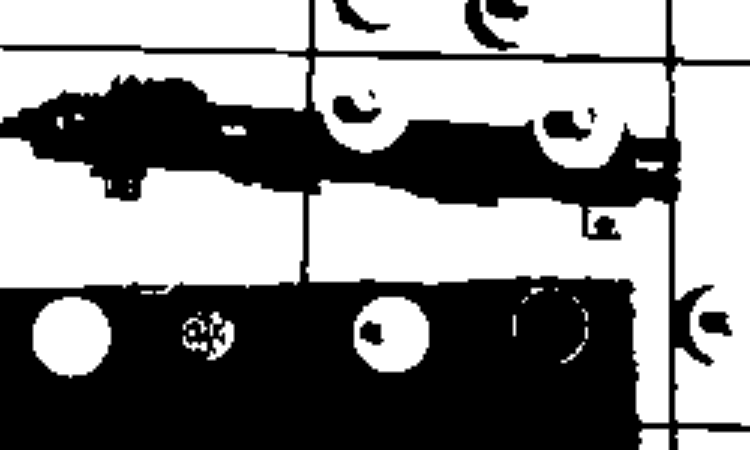

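```bash
cat >> h.py <<'E'
def tri(a,b):
    (o1,d1),(o2,d2)=ray('top',*a),ray('scene',*b)
    A=np.c_[d1,-d2]; q=np.linalg.lstsq(A,o2-o1,rcond=None)[0]
    p1=o1+d1*q[0];p2=o2+d2*q[1]; return (p1+p2)/2,np.linalg.norm(p1-p2)
def fitmask(n,m,c,R,z):
    sub=np.zeros_like(m); cv2.circle(sub,c,R,255,-1); mm=cv2.bitwise_and(m,sub)
    cs,_=cv2.findContours(mm,cv2.RETR_EXTERNAL,cv2.CHAIN_APPROX_NONE)
    k=cv2.convexHull(np.vstack([q for q in cs if len(q)>4]))[:,0].astype(float)
    W=np.array([onz(n,u,v,z)[:2] for u,v in k])
    # circle lsq
    A=np.c_[2*W,np.ones(len(W))]; s=np.linalg.lstsq(A,(W**2).sum(1),rcond=None)[0]
    r=np.sqrt(s[2]+s[:2]@s[:2]); res=np.abs(np.linalg.norm(W-s[:2],axis=1)-r)
    return s[:2],r*2000,res.max()*1000
E
python3 - <<'E'
from h import *
t=cv2.imread('pics/top0.png').astype(int); 
hsv=cv2.cvtColor(cv2.GaussianBlur(t.astype(np.uint8),(3,3),0),cv2.COLOR_BGR2HSV).astype(int)
mw=((hsv[...,0]<60)&(hsv[...,2]>60)&(hsv[...,1]>8)).astype(np.uint8)*255
mh=((hsv[...,0]>23)&(hsv[...,0]<60)&(hsv[...,2]>100)).astype(np.uint8)*255
mh=cv2.morphologyEx(mh,cv2.MORPH_OPEN,np.ones((3,3),np.uint8))
cv2.imwrite('pics/m2.png',cv2.resize(np.vstack([mw[180:330,210:460],mh[180:330,210:460]]),(500,600)))
print('funnel',fitmask('top',mw,(393,288),16,.078))
print('lid',fitmask('top',mw,(340,291),16,.026))
print('m',fitmask('top',mh,(331,218),18,.182)); print('r',fitmask('top',mh,(402,222),18,.182))
# free head centre estimates
print('top pix',onz('top',210+167/3,180+111/3,.127),onz('top',210+168/3,180+117/3,.106))
print('scene',onz('scene',230+384/3.3,130+447/3.3,.127))
print('tri taper',tri((210+167/3,180+111/3),(230+385/3.3,130+446/3.3)))
print('tri lid stem',tri((210+392/3,180+330/3),(230+381/3.3,130+266/3.3)))
print('tri funnel',tri((393,288.3),(230+268/3.3,130+170/3.3)))
E
```

```text
funnel (array([ 0.44814888, -0.14350347]), np.float64(61.29655929415124), np.float64(3.369706521021497))
lid (array([ 0.44069731, -0.02994989]), np.float64(63.81056505328045), np.float64(2.559563540996391))
m (array([ 0.57913636, -0.00814136]), np.float64(58.407116021904244), np.float64(1.387553625822227))
r (array([ 0.57031455, -0.14724808]), np.float64(57.98438358273072), np.float64(1.9365273986244949))
top pix [0.58449357 0.13092381 0.127     ] [0.58437012 0.1331403  0.106     ]
scene [0.58962138 0.133516   0.127     ]
tri taper (array([0.58576427, 0.13114624, 0.12272153]), np.float64(0.001160831323598448))
tri lid stem (array([ 0.43822083, -0.03177507,  0.05445365]), np.float64(0.0011572440462278989))
tri funnel (array([ 0.44404485, -0.14449591,  0.07299409]), np.float64(0.0014096321501974212))
```

View pics/m2.png

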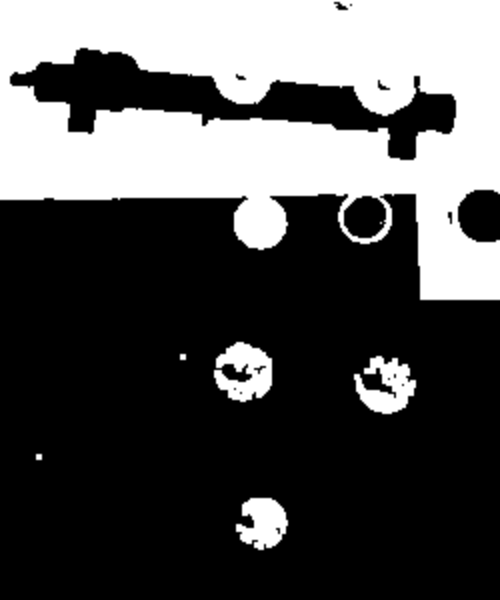

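```bash
python3 - <<'E'
from h import *
t=cv2.imread('pics/top0.png')
hsv=cv2.cvtColor(cv2.GaussianBlur(t,(3,3),0),cv2.COLOR_BGR2HSV).astype(int)
mw=((hsv[...,0]<60)&(hsv[...,2]>60)&(hsv[...,1]>8)).astype(np.uint8)*255
n,l,st,_=cv2.connectedComponentsWithStats(mw)
for i in range(1,n):
    if 100<st[i,4]<900: 
        mm=(l==i).astype(np.uint8)*255; c=(int(st[i,0]+st[i,2]/2),int(st[i,1]+st[i,3]/2)); 
        print(c,st[i],fitmask('top',mm,c,30,.078 if c[0]>370 else .026))
for n,off,sz,sc in (('top',(235,195),(70,45),10),('scene',(315,240),(70,55),10)):
    im=cv2.imread(f'pics/{n}0.png'); u,v=off; a=cv2.resize(im[v:v+sz[1],u:u+sz[0]],None,fx=sc,fy=sc,interpolation=cv2.INTER_CUBIC)
    a=cv2.convertScaleAbs(a,alpha=1.6)
    for X,r,c in (((.587,.1315,.106),.028,(0,255,0)),((.587,.1315,.127),.018,(0,0,255))):
        p=((circ(n,X,r)-off+.5)*sc).astype(np.int32); cv2.polylines(a,[p],True,c,1)
    cv2.imwrite(f'pics/o_{n}.png',a)
E
```

```text
(585, 170) [568 163  34  15 406] (array([ 0.71545775, -0.57169783]), np.float64(66.1304236495833), np.float64(10.105172544041956))
(564, 198) [555 194  18   8 122] (array([ 0.64785435, -0.5203266 ]), np.float64(38.88195938599376), np.float64(2.235892030378543))
(57, 265) [ 45 246  25  39 384] (array([0.47919868, 0.63590808]), np.float64(89.81784546054458), np.float64(4.900266202688526))
(96, 272) [ 86 255  21  34 349] (array([0.46654457, 0.54134606]), np.float64(69.93584877920838), np.float64(23.542367840606286))
```

View pics/o_top.png

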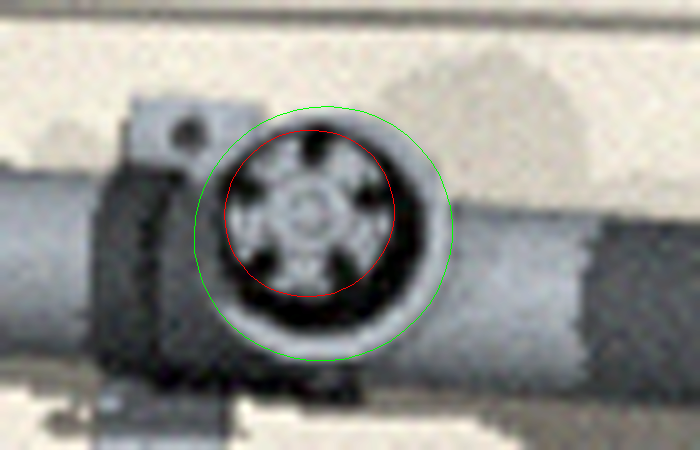

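View pics/o_scene.png

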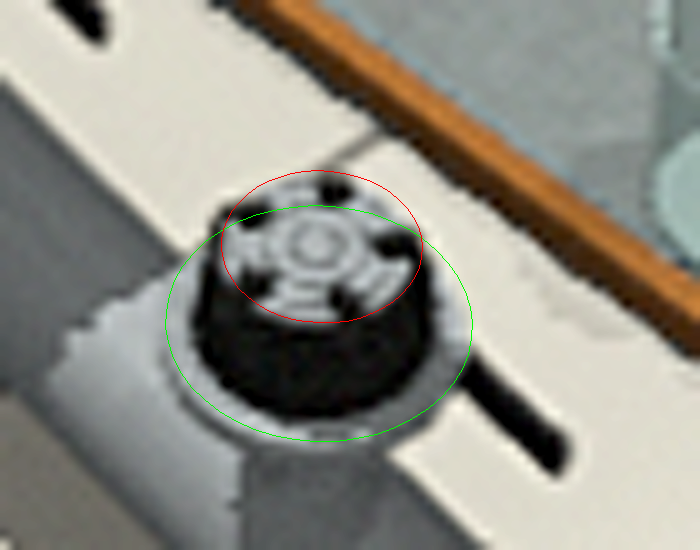

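```bash
python3 - <<'E'
from h import *
out=[]
F=(.4445,-.1435);L=(.438,-.0315)
for n,off,sz in (('top',(325,268),(90,40)),('scene',(290,165),(80,75))):
    sc=8
    im=cv2.imread(f'pics/{n}0.png'); u,v=off; a=cv2.resize(im[v:v+sz[1],u:u+sz[0]],None,fx=sc,fy=sc,interpolation=cv2.INTER_CUBIC)
    a=cv2.convertScaleAbs(a,alpha=1.5)
    for X,r,c in (((*F,.078),.0275,(0,255,0)),((*F,.006),.0255,(255,255,0)),((*L,.026),.0295,(0,0,255)),((*L,.056),.009,(255,0,255))):
        p=((circ(n,X,r)-off+.5)*sc).astype(np.int32); cv2.polylines(a,[p],True,c,1)
    cv2.imwrite(f'pics/p_{n}.png',a)
E
```

```text
(no output)
```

View pics/p_top.png

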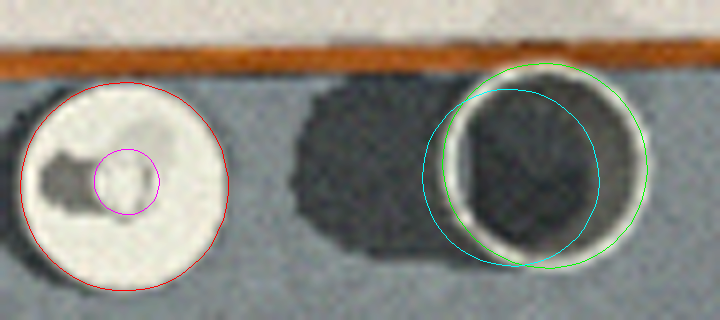

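View pics/p_scene.png

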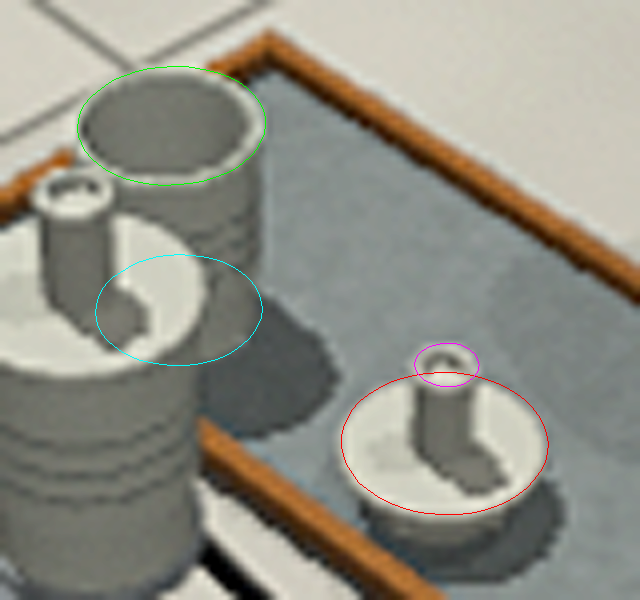

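Checks on the choices: the crops show the off-white lid with a grey-white stem at (340,291), the open funnel at (393,288) and the black ribbed head at (266,218). The projected circles match in both views, so I'm using funnel (0.444,-0.1435), lid (0.4375,-0.0315) and seat (0.587,0.1315). First move is over the funnel, with the jaws turned along world x.

Emit:
servo_tool(
  deltas=[0, -20, -21, 0, 3.5, 0, -45, -47, 0, 7, 0, -70, -73, 0, 11, 0, -95, -100, 0, 15, 0, -120, -126, 0, 19, 0, -145, -152, 0, 23, 0, -170, -179, 0, 27, 0, -195, -205, 0, 31, 0, -220, -231, 0, 35, 0, -245, -257, 0, 39, 0, -270, -284, 0, 43, 0, -295, -310, 0, 47, 0, -320, -336, 0, 51, 0, -345, -363, 0, 55, 0, -370, -389, 0, 59, 0, -395, -415, 0, 63, 0, -420, -441, 0, 66, 0, -445, -468, 0, 69, 0, -466.6, -490.4, 0, 71, 0, -466.6, -490.4, 0, 71],
)

```text
time_s: 1.77
position: [0.446, -0.148, 0.2306]
tool_rot: [[0.007, 1.0, 0.0], [1.0, -0.007, -0.004], [-0.004, 0.0, -1.0]]
contact_force: [0.5, 0.5, 0.9]
gripper_width: 0.0853
```

Emit:
servo_tool(
  deltas=[0, 2, -1, 20, 0.4, 0, 4, -2, 55, 0.4, 0, 4.5, -2, 90, 0.4, 0, 4.5, -2, 110, 0.4, 0, 4.5, -2, 110, 0.4, 0, 4.5, -2, 110, 0.4],
)

```text
time_s: 2.27
position: [0.4427, -0.1431, 0.1197]
tool_rot: [[0.013, 1.0, -0.003], [1.0, -0.013, -0.002], [-0.003, -0.003, -1.0]]
contact_force: [-0.0, -0.1, -0.2]
gripper_width: 0.0856
```

```bash
python3 - <<'E'
from h import *
s=env.sense();print(s['position'],s['time_s'])
im=eyes.get_image('scene')[:,:,::-1]; cv2.imwrite('pics/s1.png',cv2.resize(im[90:310,230:430],(545,600),interpolation=cv2.INTER_CUBIC))
im=eyes.get_image('top')[:,:,::-1]; cv2.imwrite('pics/t1.png',cv2.resize(im[220:370,300:500],(800,600),interpolation=cv2.INTER_CUBIC))
E
```

```text
[ 0.44269815 -0.14309144  0.11974752] 2.2667
```

View pics/s1.png

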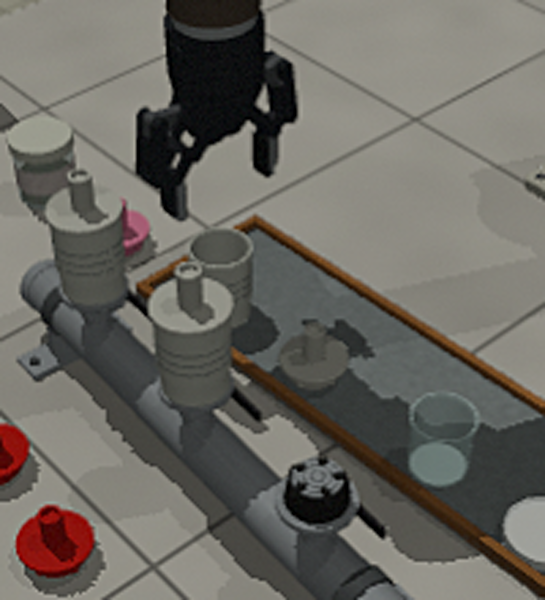

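View pics/t1.png

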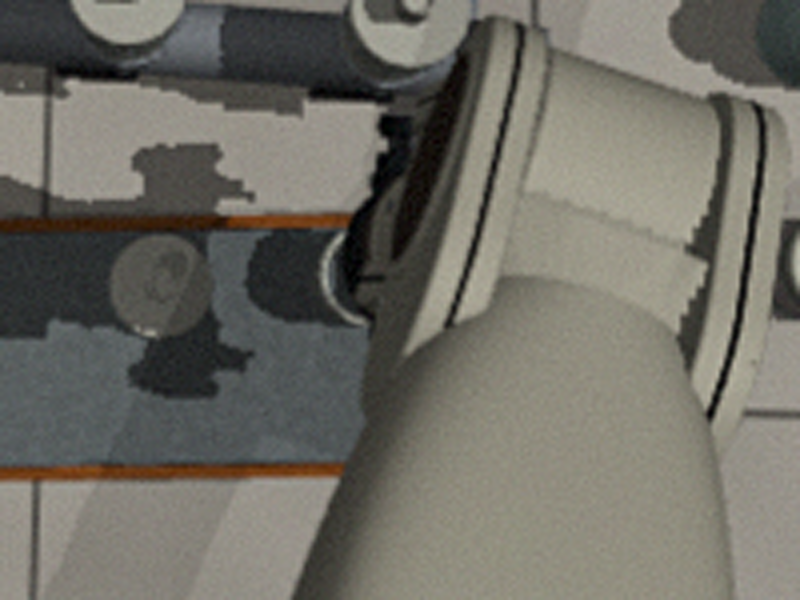

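Gripper is straddling the funnel; fingertips at scene (295,168) and (327,152), rim below at about (311,181). Next I descend and grip.

Emit:
servo_tool(
  deltas=[0, 0, 1, 15, -0.5, 0, 0, 1.3, 35, -0.7, 0, 0, 1.3, 55, -0.7, 0, 0, 1.3, 72, -0.7, 0, 0, 1.3, 84, -0.7, 0, 0, 1.3, 88, -0.7, 0, 0, 1.3, 88, -0.7, 0.2, 0, 1.3, 88, -0.7, 0.4, 0, 1.3, 88, -0.7, 0.6, 0, 1.3, 88, -0.7, 0.8, 0, 1.3, 88, -0.7, 1, 0, 1.3, 88, -0.7, 1, 0, 1.3, 88, -0.7, 1, 0, 1.3, 88, -0.7, 1, 0, 1.3, 88, -0.7],
)

```text
time_s: 3.62
position: [0.4479, -0.1448, 0.0359]
tool_rot: [[0.001, 1.0, 0.006], [1.0, -0.001, -0.005], [-0.005, 0.006, -1.0]]
contact_force: [-0.1, 0.0, 5.8]
gripper_width: 0.0536
```

```bash
python3 - <<'E'
from h import *
im=eyes.get_image('scene')[:,:,::-1]; cv2.imwrite('pics/s2.png',cv2.resize(im[100:240,250:400],(640,600),interpolation=cv2.INTER_CUBIC))
s=env.sense();print({k:np.round(s[k],4).tolist() for k in s})
E
```

```text
{'time_s': 3.6667, 'joint_pos': [-0.3105, 0.3648, -0.3848, 0.8144, -0.0035, 1.2613], 'qd': [-0.0011, -0.0014, -0.0006, -0.001, -0.0025, -0.0016], 'joint_torque': [-0.0241, -34.9099, 18.364, -0.4297, -0.0053, 0.0043], 'position': [0.4479, -0.1448, 0.0358], 'tool_rot': [[0.001, 1.0, 0.0055], [1.0, -0.001, -0.0054], [-0.0054, 0.0055, -1.0]], 'contact_force': [-1.0371, -0.3139, 5.303], 'moment': [0.0475, 0.2452, 0.0064], 'gripper_width': 0.0543}
```

View pics/s2.png

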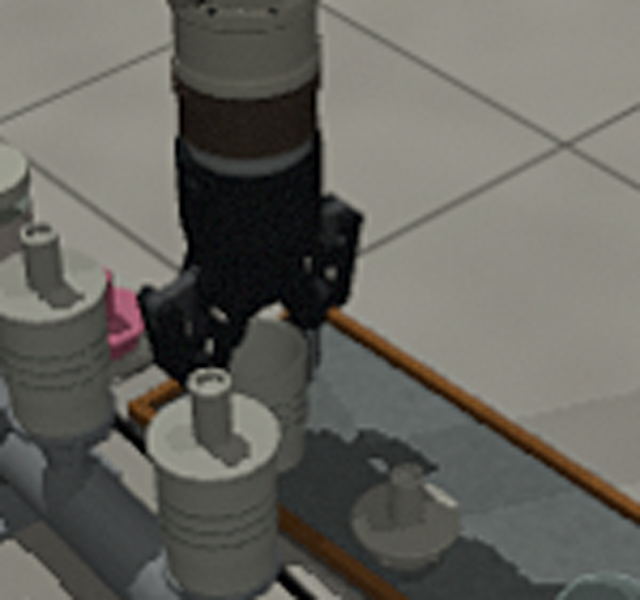

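Emit:
servo_tool(
  deltas=[1, 0, 0, -5, 0, 1, 0, 0, -15, 0, 1, 0, 0, -30, 0, 1, 0, 0, -50, 0, 1, 0, 0, -75, 0, 1, 0, 0, -100, 0, 1, 0, 0, -125, 0, 1, 0, 0, -140, 0, 1, 0, 0, -144, 0, 1, 0, 0, -144, 0, 1, 0, 0, -144, 0],
)

```text
time_s: 4.58
position: [0.4467, -0.1439, 0.1795]
tool_rot: [[0.001, 1.0, 0.005], [1.0, -0.001, -0.005], [-0.005, 0.005, -1.0]]
contact_force: [-0.2, -0.3, -1.1]
gripper_width: 0.0541
```

```bash
python3 - <<'E'
from h import *
im=eyes.get_image('scene')[:,:,::-1]; cv2.imwrite('pics/s3.png',cv2.resize(im[20:220,230:430],(600,600),interpolation=cv2.INTER_CUBIC))
s=env.sense();print({k:np.round(s[k],4).tolist() for k in s if k[0] not in 'jq'})
E
```

```text
{'time_s': 4.6333, 'position': [0.4463, -0.1438, 0.1788], 'tool_rot': [[0.0009, 1.0, 0.0036], [1.0, -0.0009, -0.0048], [-0.0048, 0.0036, -1.0]], 'contact_force': [-0.318, 0.185, -0.7261], 'moment': [0.0246, -0.046, 0.0343], 'gripper_width': 0.0538}
```

View pics/s3.png

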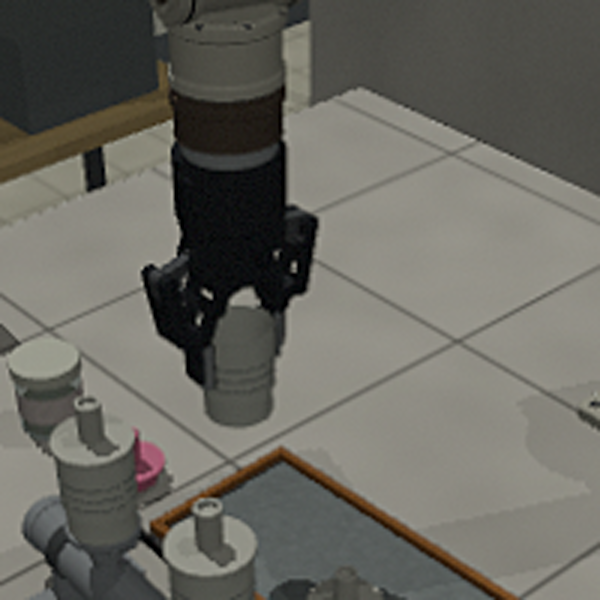

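```bash
python3 - <<'E'
from h import *
im=cv2.imread('pics/s3.png'); 
for X,r,c in (((.445,-.1438,.149),.0255,(0,255,0)),((.445,-.1438,.149+.072),.0275,(0,0,255)),((.445,-.1438,.149+.023),.0275,(255,255,0))):
    p=((circ('scene',X,r)-(230,20)+.5)*3).astype(np.int32); cv2.polylines(im,[p],True,c,1)
cv2.imwrite('pics/s3o.png',cv2.resize(cv2.convertScaleAbs(im[230:470,120:360],alpha=1.6),(600,600)))
E
```

```text
(no output)
```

View pics/s3o.png

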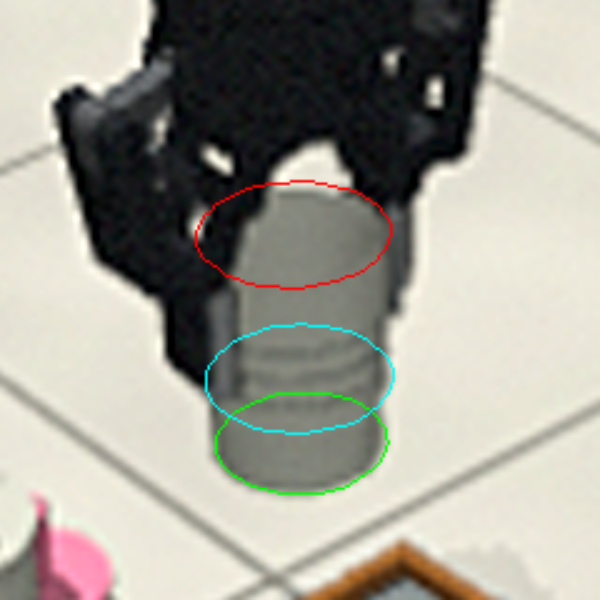

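Emit:
servo_tool(
  deltas=[1, 8, 0, 0, 0, 1, 25, 0, 0, 0, 1, 50, 0, 0, 0, 1, 80, 0, 0, 0, 1, 110, 0, 0, 0, 1, 140, 0, 0, 0, 1, 170, 0, 0, 0, 1, 200, 2, 0, 0, 1, 225, 10, 0, 0, 1, 245, 25, 0, 0, 1, 260, 45, 0, 0, 1, 270, 65, 0, 0, 1, 275, 85, 0, 0, 1, 275.5, 105, 0, 0, 1, 275.5, 122, 0, 0, 1, 275.5, 134, 0, 0, 1, 275.5, 141, 0, 0, 1, 275.5, 141, 0, 0, 1, 275.5, 141, 0, 0],
)

```text
time_s: 6.22
position: [0.5866, 0.1317, 0.1767]
tool_rot: [[0.001, 1.0, 0.001], [1.0, -0.001, -0.005], [-0.005, 0.001, -1.0]]
contact_force: [0.1, -0.4, -1.3]
gripper_width: 0.0542
```

```bash
python3 - <<'E'
from h import *
im=eyes.get_image('scene')[:,:,::-1].copy(); cv2.imwrite('pics/s4raw.png',im)
s=env.sense();print({k:np.round(s[k],4).tolist() for k in s if k[0] not in 'jq'})
x,y,z=s['position']
sc=3;off=(250,110);im=cv2.resize(im[110:310,250:450],(600,600),interpolation=cv2.INTER_CUBIC)
im=cv2.convertScaleAbs(im,alpha=1.4)
for X,r,c in (((x,y,z-.0298),.0255,(0,255,0)),((x,y,z+.042),.0275,(0,0,255)),((.587,.1315,.106),.028,(255,255,0))):
    p=((circ('scene',X,r)-off+.5)*sc).astype(np.int32); cv2.polylines(im,[p],True,c,1)
cv2.imwrite('pics/s4.png',im)
E
```

```text
{'time_s': 6.2667, 'position': [0.5864, 0.1317, 0.1771], 'tool_rot': [[0.0008, 1.0, 0.0013], [1.0, -0.0008, -0.0051], [-0.0051, 0.0013, -1.0]], 'contact_force': [-0.5056, 0.6512, -0.123], 'moment': [0.0178, -0.0155, -0.0281], 'gripper_width': 0.054}
```

View pics/s4.png

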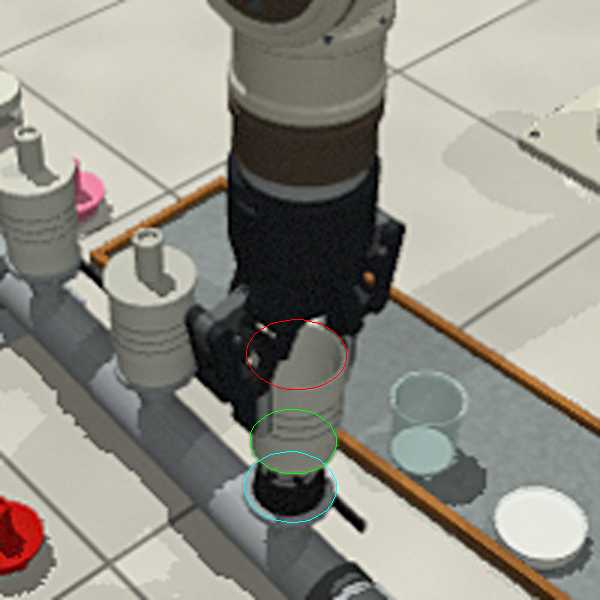

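```bash
python3 - <<'E'
from h import *
im=cv2.imread('pics/s4raw.png')[225:290,320:380]; im=cv2.resize(im,None,fx=9,fy=9,interpolation=cv2.INTER_CUBIC); im=cv2.convertScaleAbs(im,alpha=1.5)
for X,r,c in (((.5864,.1317,.1473),.0255,(0,255,0)),((.587,.1315,.106),.028,(255,255,0))):
    p=((circ('scene',X,r)-(320,225)+.5)*9).astype(np.int32); cv2.polylines(im,[p],True,c,1)
cv2.imwrite('pics/s4z.png',im)
E
```

```text
(no output)
```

View pics/s4z.png

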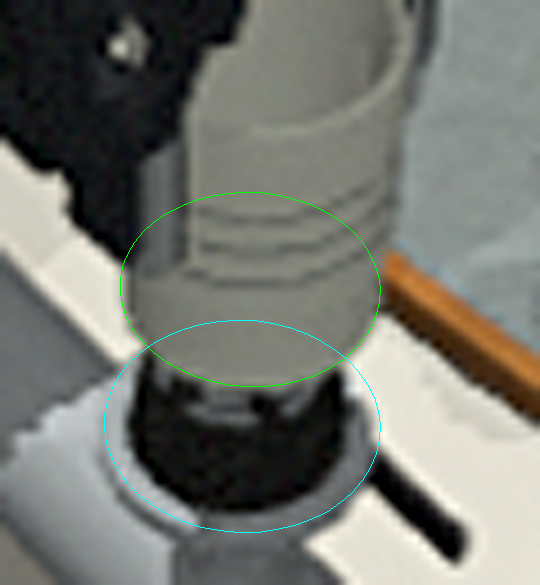

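Emit:
servo_tool(
  deltas=[1, -0.3, 0.5, 4, 0, 1, -0.7, 1, 12, 0, 1, -0.7, 1, 20, 0, 1, -0.7, 1, 27, 0, 1, -0.7, 1, 31, 0, 1, -0.7, 1, 34, 0, 1, -0.7, 1, 36, 0, 1, -0.7, 1, 38, 0, 1, -0.7, 1, 40, 0, 1, -0.7, 1, 40, 0, 1, -0.7, 1, 40, 0],
)

```text
time_s: 7.18
position: [0.588, 0.1311, 0.1381]
tool_rot: [[0.001, 1.0, 0.003], [1.0, -0.001, -0.004], [-0.004, 0.003, -1.0]]
contact_force: [0.2, 1.3, 5.0]
gripper_width: 0.0545
```

Emit:
servo_tool(
  deltas=[1, 0, 0, 2, 0, 1, 0, 0, 4, 0, 1, 0, 0, 6, 0, 1, 0, 0, 8, 0, 1, 0, 0, 8, 0, 1, 0, 0, 8, 0],
)

```text
time_s: 7.68
position: [0.5882, 0.1312, 0.1357]
tool_rot: [[0.001, 1.0, 0.007], [1.0, -0.001, -0.003], [-0.003, 0.007, -1.0]]
contact_force: [-8.3, -0.7, 25.4]
gripper_width: 0.0541
```

Emit:
servo_tool(
  deltas=[1, 0, 0, 1, 0, 1, 0, 0, 0, 0, 0.8, 0, 0, 0, 0, 0.5, 0, 0, 0, 0, 0.2, 0, 0, 0, 0, 0, 0, 0, 0, 0, 0, 0, 0, 0, 0, 0, 0, 0, 0, 0, 0, 0, 0, 0, 0, 0, 0, 0, -5, 0, 0, 0, 0, -20, 0, 0, 0, 0, -45, 0, 0, 0, 0, -75, 0, 0, 0, 0, -95, 0, 0, 0, 0, -100, 0, 0, 0, 0, -100, 0],
)

```text
time_s: 9.02
position: [0.5887, 0.1318, 0.2381]
tool_rot: [[0.001, 1.0, 0.012], [1.0, -0.001, -0.002], [-0.002, 0.012, -1.0]]
contact_force: [0.6, -0.2, 0.1]
gripper_width: 0.0855
```

```bash
python3 - <<'E'
from h import *
im=eyes.get_image('scene')[:,:,::-1].copy(); cv2.imwrite('pics/s5raw.png',im)
s=env.sense();print({k:np.round(s[k],4).tolist() for k in s if k[0] not in 'jq'})
im=im[190:310,270:400]; im=cv2.resize(im,None,fx=5,fy=5,interpolation=cv2.INTER_CUBIC); im=cv2.convertScaleAbs(im,alpha=1.4)
for X,r,c in (((.587,.1315,.178),.0275,(0,0,255)),((.587,.1315,.106),.028,(255,255,0))):
    p=((circ('scene',X,r)-(270,190)+.5)*5).astype(np.int32); cv2.polylines(im,[p],True,c,1)
cv2.imwrite('pics/s5.png',im)
E
```

```text
{'time_s': 9.0667, 'position': [0.5878, 0.1316, 0.2361], 'tool_rot': [[0.0006, 1.0, 0.0086], [1.0, -0.0006, -0.003], [-0.003, 0.0086, -1.0]], 'contact_force': [-0.4638, 0.3796, -0.3475], 'moment': [-0.015, -0.0481, -0.0299], 'gripper_width': 0.0851}
```

View pics/s5.png

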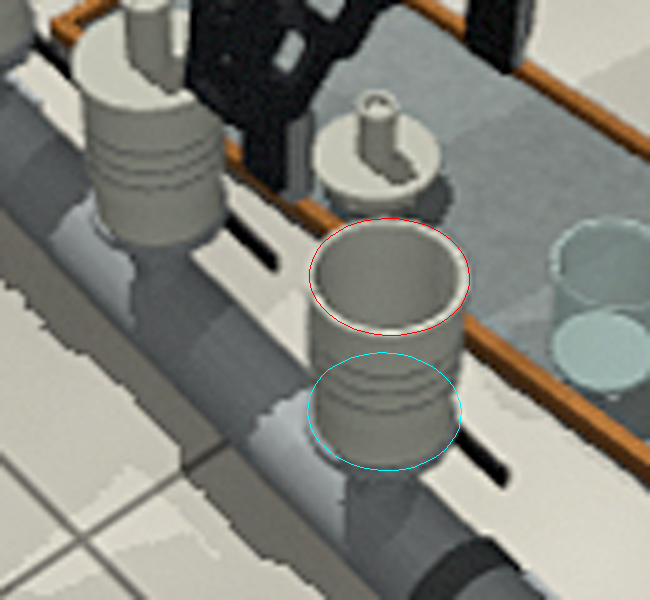

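Funnel is home: rim at scene (348,245), right where the z=0.178 circle falls. Going to the lid next.

Emit:
servo_tool(
  deltas=[0, 0, -10, 0, 0, 0, -2, -30, 0, 0, 0, -10, -60, 0, 0, 0, -25, -90, 0, 0, 0, -50, -115, 0, 0, 0, -80, -135, 0, 0, 0, -110, -145, 10, 0, 0, -135, -149, 30, 0, 0, -150, -150, 60, 0, 0, -160, -150.3, 90, 0, 0, -163, -150.3, 115, 0, 0, -163, -150.3, 135, 0, 0, -163, -150.3, 140, 0, 0, -163, -150.3, 140, 0, 0, -163, -150.3, 140, 0],
)

```text
time_s: 10.32
position: [0.4382, -0.0316, 0.0951]
tool_rot: [[0.0, 1.0, 0.007], [1.0, -0.0, -0.003], [-0.003, 0.007, -1.0]]
contact_force: [0.0, -0.3, 0.8]
gripper_width: 0.0852
```

```bash
python3 - <<'E'
from h import *
im=eyes.get_image('scene')[:,:,::-1].copy()
s=env.sense();print({k:np.round(s[k],4).tolist() for k in s if k[0] not in 'jq'})
im=im[150:270,290:410]; im=cv2.resize(im,None,fx=5,fy=5,interpolation=cv2.INTER_CUBIC); im=cv2.convertScaleAbs(im,alpha=1.4)
cv2.imwrite('pics/s6.png',im)
E
```

```text
{'time_s': 10.3667, 'position': [0.4391, -0.0316, 0.0959], 'tool_rot': [[0.0003, 1.0, 0.0093], [1.0, -0.0003, -0.003], [-0.003, 0.0093, -1.0]], 'contact_force': [0.8813, -0.3672, 0.1564], 'moment': [-0.0326, -0.0233, -0.0085], 'gripper_width': 0.0855}
```

View pics/s6.png

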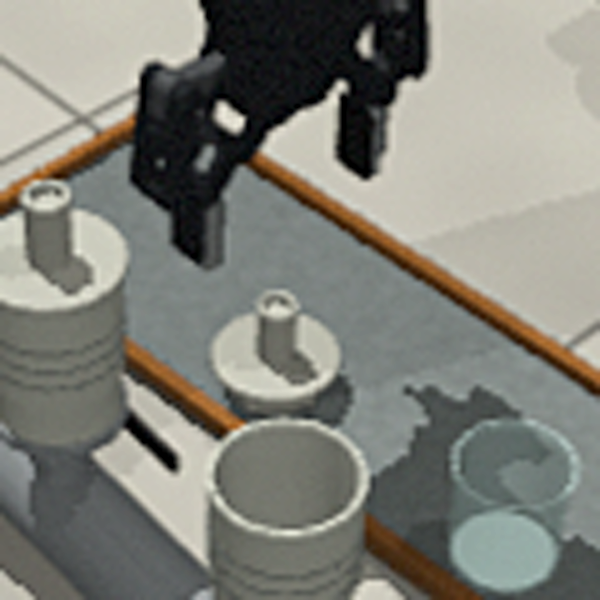

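Jaws straddle the off-white lid, whose stem top is at scene (345,210). Now descending to grip it.

Emit:
servo_tool(
  deltas=[0, 0, -1, 15, 0, 0, 0, -1.2, 35, 0, 0, 0, -1.2, 50, 0, 0, 0, -1.2, 60, 0, 0, 0, -1.2, 64, 0, 0, 0, -1.2, 64, 0, 0.3, 0, -1.2, 64, 0, 0.6, 0, -1.2, 64, 0, 0.9, 0, -1.2, 64, 0, 1, 0, -1.2, 64, 0, 1, 0, -1.2, 64, 0, 1, 0, -1.2, 64, 0, 1, 0, -1.2, 64, 0, 1, 0, -1.2, 64, 0, 1, 0, -1.2, 64, 0],
)

```text
time_s: 11.62
position: [0.439, -0.0318, 0.0323]
tool_rot: [[0.0, 1.0, 0.01], [1.0, -0.0, -0.003], [-0.003, 0.01, -1.0]]
contact_force: [-0.1, 0.9, 5.3]
gripper_width: 0.016
```

```bash
python3 - <<'E'
from h import *
im=eyes.get_image('scene')[:,:,::-1].copy()
s=env.sense();print({k:np.round(s[k],4).tolist() for k in s if k[0] not in 'jq'})
im=im[150:270,290:410]; im=cv2.resize(im,None,fx=5,fy=5,interpolation=cv2.INTER_CUBIC); im=cv2.convertScaleAbs(im,alpha=1.4)
cv2.imwrite('pics/s7.png',im)
E
```

```text
{'time_s': 11.6667, 'position': [0.439, -0.0318, 0.0323], 'tool_rot': [[0.0003, 0.9999, 0.0103], [1.0, -0.0003, -0.0031], [-0.0031, 0.0103, -0.9999]], 'contact_force': [-0.8944, -0.8854, 5.2824], 'moment': [0.0011, 0.2105, 0.0376], 'gripper_width': 0.0158}
```

View pics/s7.png

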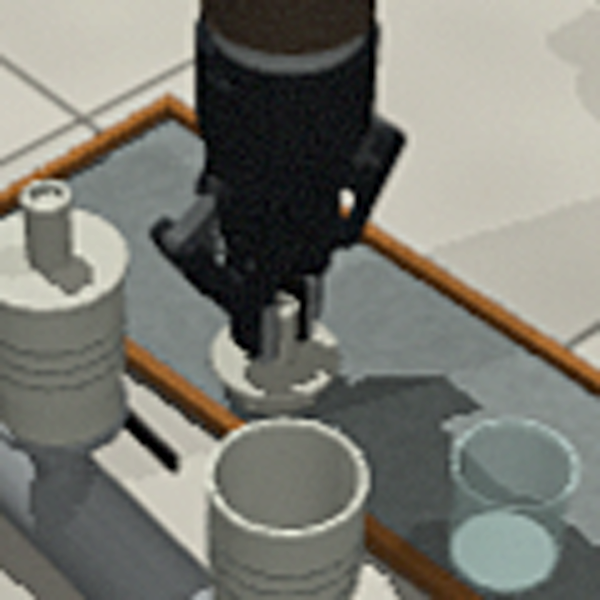

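Emit:
servo_tool(
  deltas=[1, 0, 0, -5, 0, 1, 0, 0, -18, 0, 1, 0, 0, -40, 0, 1, 0, 0, -70, 0, 1, 0, 0, -100, 0, 1, 5, 0, -130, 0, 1, 20, 0, -160, 0, 1, 45, 0, -182, 0, 1, 75, 0, -190, 0, 1, 105, 5, -190, 0, 1, 130, 20, -190, 0, 1, 150, 45, -190, 0, 1, 160, 75, -190, 0, 1, 163, 105, -190, 0, 1, 163, 130, -190, 0, 1, 163, 145, -190, 0, 1, 163, 149, -190, 0, 1, 163, 149, -190, 0, 1, 163, 149, -190, 0],
)

```text
time_s: 13.25
position: [0.585, 0.1315, 0.2227]
tool_rot: [[0.0, 1.0, 0.008], [1.0, -0.0, -0.003], [-0.003, 0.008, -1.0]]
contact_force: [0.1, 0.3, -0.3]
gripper_width: 0.0163
```

```bash
python3 - <<'E'
from h import *
im=eyes.get_image('scene')[:,:,::-1].copy()
s=env.sense();print({k:np.round(s[k],4).tolist() for k in s if k[0] not in 'jq'})
x,y,z=s['position'];off=(300,150)
im=im[150:270,300:420]; im=cv2.resize(im,None,fx=5,fy=5,interpolation=cv2.INTER_CUBIC); im=cv2.convertScaleAbs(im,alpha=1.4)
for X,r,c in (((.587,.1315,.178),.0275,(0,0,255)),((x,y,z-.0103),.0295,(0,255,0))):
    p=((circ('scene',X,r)-off+.5)*5).astype(np.int32); cv2.polylines(im,[p],True,c,1)
cv2.imwrite('pics/s8.png',im)
E
```

```text
{'time_s': 13.3, 'position': [0.5849, 0.1316, 0.2231], 'tool_rot': [[0.0003, 1.0, 0.0087], [1.0, -0.0002, -0.0033], [-0.0033, 0.0087, -1.0]], 'contact_force': [-1.0151, 0.389, -0.2169], 'moment': [-0.0535, 0.0289, -0.0362], 'gripper_width': 0.016}
```

View pics/s8.png

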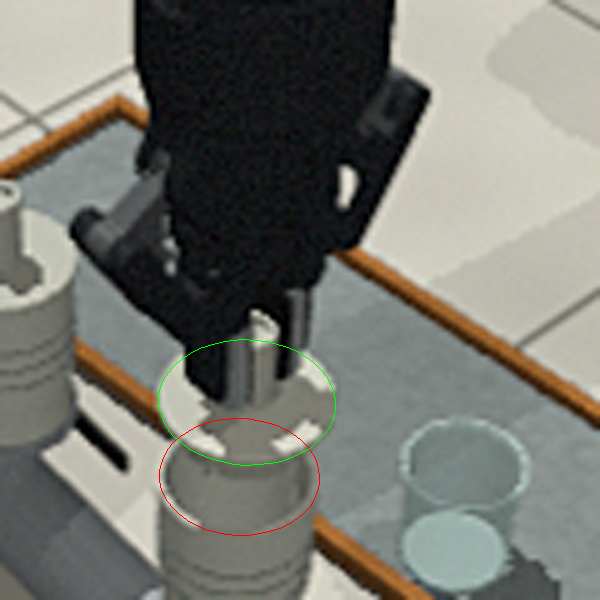

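Emit:
servo_tool(
  deltas=[1, 0, 1.5, 2, 0, 1, -0.1, 2.5, 8, 0, 1, -0.1, 2.7, 15, 0, 1, -0.1, 2.7, 21, 0, 1, -0.1, 2.7, 25, 0, 1, -0.1, 2.7, 28, 0, 1, -0.1, 2.7, 30, 0, 1, -0.1, 2.7, 32, 0, 1, -0.1, 2.7, 33, 0, 1, -0.1, 2.7, 33, 0],
)

```text
time_s: 14.13
position: [0.5882, 0.1313, 0.1908]
tool_rot: [[0.0, 1.0, 0.01], [1.0, -0.0, -0.003], [-0.003, 0.01, -1.0]]
contact_force: [-0.5, -1.4, 3.5]
gripper_width: 0.0159
```

Emit:
servo_tool(
  deltas=[1, 0, -0.3, 2, 0, 1, 0, -0.5, 4, 0, 1, 0, -0.5, 6, 0, 1, 0, -0.5, 8, 0, 1, 0, -0.5, 8, 0, 1, 0, -0.5, 8, 0],
)

```text
time_s: 14.63
position: [0.5887, 0.1316, 0.1882]
tool_rot: [[0.0, 1.0, 0.016], [1.0, -0.0, -0.002], [-0.002, 0.016, -1.0]]
contact_force: [-5.8, -2.0, 22.1]
gripper_width: 0.0157
```

Emit:
servo_tool(
  deltas=[1, 0, 0, 2, 0, 1, 0, 0, 1, 0, 0.9, 0, 0, 0, 0, 0.6, 0, 0, 0, 0, 0.3, 0, 0, 0, 0, 0, 0, 0, 0, 0, 0, 0, 0, 0, 0, 0, 0, 0, 0, 0, 0, 0, 0, 0, 0, 0, 0, 0, 0, 0, 0, 0, 0, -5, 0, 0, 0, 0, -20, 0, 0, 0, 0, -45, 0, 0, 0, 0, -75, 0, 0, 0, 0, -95, 0, 0, 0, 0, -100, 0, 0, 0, 0, -100, 0],
)

```text
time_s: 16.05
position: [0.5882, 0.132, 0.2907]
tool_rot: [[0.0, 1.0, 0.021], [1.0, -0.0, -0.001], [-0.001, 0.021, -1.0]]
contact_force: [-0.2, 0.1, 0.0]
gripper_width: 0.085
```

```bash
python3 - <<'E'
from h import *
im=eyes.get_image('scene')[:,:,::-1].copy()
s=env.sense();print({k:np.round(s[k],4).tolist() for k in s if k[0] not in 'jq'})
off=(260,170)
im=im[170:300,260:400]; im=cv2.resize(im,None,fx=4.6,fy=4.6,interpolation=cv2.INTER_CUBIC); im=cv2.convertScaleAbs(im,alpha=1.4)
im0=im.copy()
for X,r,c in (((.587,.1315,.182),.0295,(0,0,255)),((.587,.1315,.212),.009,(0,255,0))):
    p=((circ('scene',X,r)-off+.5)*4.6).astype(np.int32); cv2.polylines(im,[p],True,c,1)
cv2.imwrite('pics/s9.png',im);cv2.imwrite('pics/s9b.png',im0)
E
```

```text
{'time_s': 16.1, 'position': [0.5874, 0.1318, 0.2886], 'tool_rot': [[0.0003, 0.9998, 0.0177], [1.0, -0.0003, -0.0013], [-0.0013, 0.0177, -0.9998]], 'contact_force': [0.1125, -0.2367, 0.3841], 'moment': [0.0129, 0.0266, 0.0057], 'gripper_width': 0.0857}
```

View pics/s9.png

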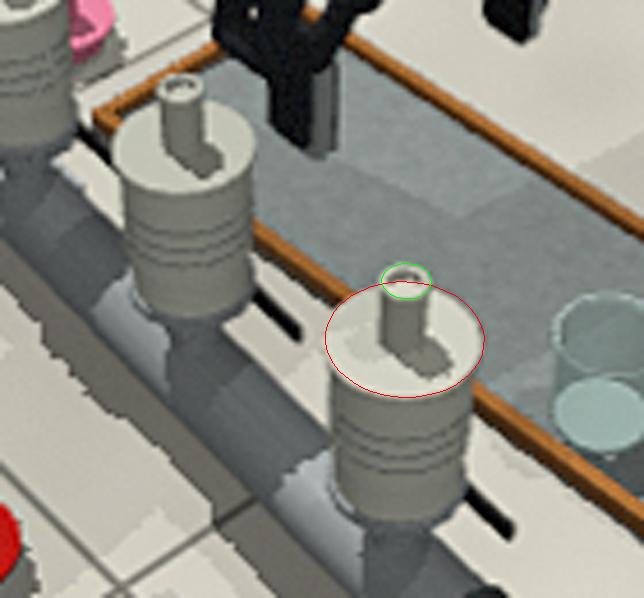

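View pics/s9b.png

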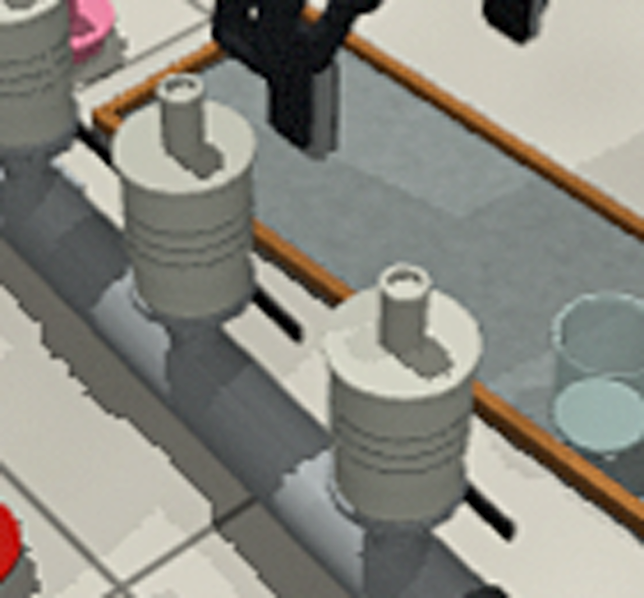

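The scene view shows the lid disc at (348,244) looking like its neighbours. I'll back the arm off and check from both cameras.

Emit:
servo_tool(
  deltas=[0, 0, -15, 0, 0, 0, 0, -40, 0, 0, 0, 0, -75, 0, 0, 0, 10, -110, 0, 0, 0, 30, -145, 0, 0, 0, 55, -180, 0, 0, 0, 80, -210, 0, 0, 0, 105, -235, 0, 0, 0, 130, -250, 0, 0, 0, 155, -260, 0, 0, 0, 175, -265, 0, 0, 0, 180, -265, 0, 0, 0, 180, -265, 0, 0],
)

```text
time_s: 17.18
position: [0.3216, 0.3123, 0.2819]
tool_rot: [[-0.002, 1.0, 0.016], [1.0, 0.002, -0.004], [-0.004, 0.016, -1.0]]
contact_force: [0.0, -0.3, -0.7]
gripper_width: 0.0851
```

```bash
python3 - <<'E'
from h import *
out=[]
for n in('scene','top'):
    im=eyes.get_image(n)[:,:,::-1].copy(); cv2.imwrite(f'pics/{n}_end.png',im)
s=cv2.imread('pics/scene_end.png')
def crop(im,n,X,sc=10,h=(22,30)):
    u,v=proj(n,X); u0,v0=int(u)-h[0],int(v)-h[1]; a=cv2.resize(im[v0:v0+2*h[1],u0:u0+2*h[0]],None,fx=sc,fy=sc,interpolation=cv2.INTER_CUBIC)
    a=cv2.convertScaleAbs(a,alpha=1.5)
    for d,r,c in ((.182,.0295,(0,0,255)),(.212,.009,(0,255,0))):
        p=((circ(n,(X[0],X[1],d),r)-(u0,v0)+.5)*sc).astype(np.int32); cv2.polylines(a,[p],True,c,1)
    return a
H=[(.587,.1315,.165),(.579,-.0081,.165)]
cv2.imwrite('pics/e_s.png',np.hstack([crop(s,'scene',X,8) for X in H]))
t=cv2.imread('pics/top_end.png')
cv2.imwrite('pics/e_t.png',np.hstack([crop(t,'top',X,8,(22,22)) for X in H]))
cv2.imwrite('pics/top_full.png',t)
E
```

```text
(no output)
```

View pics/e_s.png

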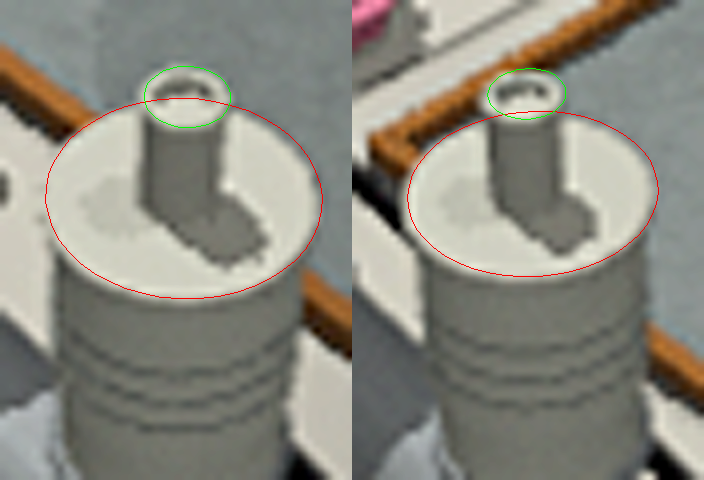

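View pics/e_t.png

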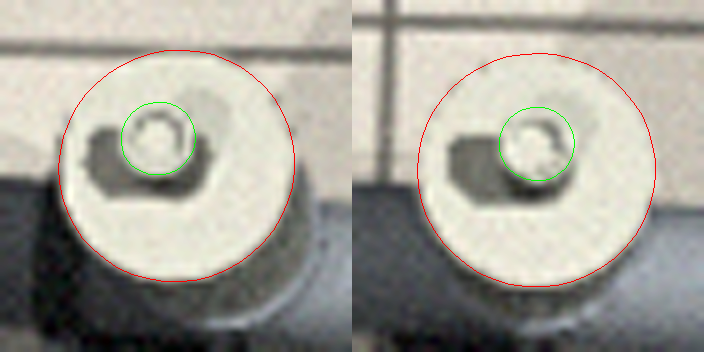

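View pics/top_full.png

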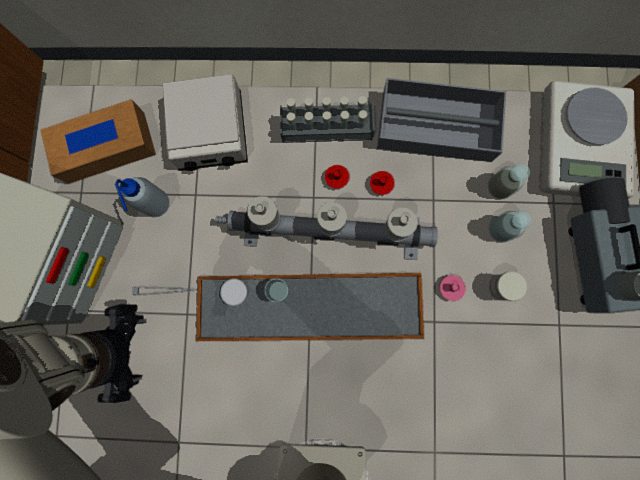

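```bash
python3 -c "
from bench import workorder,env
print(workorder.finish_job()); print(env.sense()['time_s'])"
```

```text
the job is handed in; nothing more can be done
None
the job is handed in; nothing more can be done
```

The loose funnel is on the free manifold head with the off-white lid shut on it. I handed the job in at about 17 s, with the arm clear of everything.

- **Funnel:** I pushed it down to 25 N, and the tool stopped within about 0.1 mm of the height I had worked out for the foot on the collar. After I let go, the rim matched the expected 178 mm height in the scene view. I did not pull on it to test the grip.
- **Lid:** I pressed it to 22 N, and the tool stopped at the expected closed height. Disc and stem top line up with the 182 mm and 212 mm circles in both cameras, as they do for the middle fitted funnel.
- **Everything else:** in the last top view the petri dish, beaker, jar, bottles, forceps and the red and pink lids look unmoved.
- **What disagreed:**
  - The scene camera put things about 1 mm off from the top camera.
  - The tool leaned up to about 1.2° by the end.
  - There was 6 to 8 N of sideways force at the end of the pushes.
  - The funnel grasp settled about 4 mm off the commanded pose.

None of these showed as a tilt in the final pictures, which resolve to about 1 mm.

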